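# Take the depth of a stuffing box with a clamped depth bridge

### The arm

A 6-joint arm with a two-finger parallel gripper is mounted at the origin on the work surface. World frame = base frame: x ahead of the robot, y to its left, z up, the work surface at z = 0. Lengths are in mm, angles in degrees, forces in N, time in s.
With the tool pointing down it reaches from about 375 to 825 mm from the base axis. Payload 5.5 kg.
Tool frame: the origin (TCP) lies midway between the tips of the shut fingers; the grasp point (between the pads) lies 19 mm behind it; z points along the fingers, y is the direction in which the jaws open and shut (so a half turn about z gives the same grasp; the last joint's range is limited). The gripper opens to 85 mm and grips with 20 to 120 N. Pads are 22 mm wide; open, the fingers measure 114 mm over their backs; the gripper's body (76 mm by 85 mm) begins 54 mm behind the grasp point. The pads swing forward as they close: fully open they stand 13 mm farther back than shut.
Start: joints at [-63.77, 17.962, -2.699, 69.339, 0, 90], TCP at [265.181, -538.213, 200.799] pointing down, gripper open.
Joint ranges: [-152.73, 152.73], [-39.44, 99.34], [-58.76, 71.6], [-118.89, 123.64], [-81.53, 83.1], [-180, 180]. Speed limits (degrees/s): [136.94, 136.94, 172.46, 180, 180, 180].

### API

Orientations are given as a 3x3 rotation matrix whose columns are the frame's x, y, z axes.
In Python, from bench import telemetry, viewer, order gives the robot as it stands. The module is installed in compiled form; this text tells all that it offers.
- The arm moves only by the tool carry_out, never from a script. Its argument "moves" is a list of rows, each a list of 2 entries, a list of its own where there are three numbers: the shift along the world's x, y, z in cm, then the turn about the world's z in degrees. A call has 1 to 10 rows; each row is the pose to reach, as a shift and turn from the pose commanded when the call began; what a row does not reach only later rows make up. A row lasts 1/8 s, in which the tool goes at most 62.5 mm and 10.7 degrees, less where a joint would pass 70% of its speed; a pose out of reach is approached as far as the arm can. A call with a gripper value outside its range is refused whole. "grip" is the opening, from -1 (shut) to 1 (fully open), so that 0 is half open, set as the call begins (left out, the last holds). The fingers move at their own pace and stop on an object; the grip force is fixed at half the most. Time passes only in rows, so rows that repeat a pose let the fingers close. It gives the time, the measured TCP pose, the force and the opening at its end, in the units of the state.
- telemetry.read_state(): the state, without advancing time (a new reading comes with each control period).
- viewer.get_image(name): name is "scene" or "side" or "wrist"; returns the picture (480x640x3 uint8, red, green, blue); there is no depth.
- viewer.camera_params(name): a dict with "fx", "fy", "cx", "cy" (pixels), "extrinsics" (4x4, takes a point from camera to world coordinates). Camera axes: x right, y down, z forward; pixel columns grow to the right and rows downward; lengths in mm; the calibration is good to about 2 mm. A picture is of the moment at which its call begins: read the wrist's pose just before it. camera_params takes no time and is no camera call; for the wrist camera it gives the pose at the moment of the call.
- order.finish_job(): hands the job in, once; it reports no verdict.
The state is a dict: "t": time; "joints": joint angles; "qd": joint speeds; "tau": joint torques, N m; "position": TCP position; "orientation": TCP orientation; "ft_force": force on the tool from outside, world axes, zero at the start; "moment": the same for the moment, N m; "grip_width": finger opening in mm.
Only numpy, scipy, OpenCV 4.12 (cv2) and the standard library are available. Lean on these libraries where they do the work, as an engineer would, in place of code of your own. Each camera call takes 0.05 s, during which the arm holds its last target.

### The job

Take the depth of the stuffing box: swing the clamp lever on the bridge fully over to free the probe bar, press the bar down by its round top plate until its foot rests on the floor of the bore, without forcing it, and then swing the lever back to its stop so that the bar is clamped at that height. Leave the other parts on the slab where they lie, and let go of everything when done.

Things in the scene. Friction and masses are not known exactly. Their poses are not given: they have to be found in the camera images.
- bridge: Depth bridge, fixed: a flat steel cross bar 260 mm long along its own y, 50 mm wide (x), 22 mm thick, its top 150 mm above the slab, on two dark posts 44 x 28 mm at y = +114 and -114 mm. Origin on the slab midway between the posts, below the probe bar; z up. Its -x side faces roughly towards the robot. It moves only between runs.
- probe (a joint): How far the probe bar has been slid down, m: 0 = highest, up to 0.092, grows downwards. The bar is a 14 mm square vertical bar through the middle of the bridge (bridge x = y = 0), 155 mm from its round foot (14 mm across) to the top of its round press plate. Clamp free: it stays where left and about 3 N pushes it down, until the foot meets the hard floor. Clamp set: it is held.
- plate_top (a point): Centre of the flat top of the round dark press plate on the probe bar (46 mm across, 10 mm thick), the place to push down. z up. Starts 0.255 to 0.28 m high; with the foot on the floor of the bore it is 0.195 to 0.225 m high.
- probe_tip (a point): Centre of the underside of the probe's foot, 155 mm below plate_top.
- clamp (a joint): Angle of the clamp lever, rad: 0 = fully free, lever pointing to the bridge's -x; grows clockwise seen from above to the stop at 1.5, lever pointing along the bridge's +y, above the cross bar. Below 0.3 the cam is clear of the bar; above 1.35 the bar is clamped (the cam is past its highest point at 1.4). The lever stays where it is left. It takes a push at the knob of about 1 N when free and up to some 10 N near the clamped end. It starts clamped.
- clamp_hinge (a point): On the lever's vertical hinge axis, 27 mm from the probe bar's axis towards the bridge's +y, 151 mm above the slab.
- clamp_knob (a point): Top centre of the upright round knob at the end of the lever, 100 mm from the hinge axis, 215 mm above the slab. The knob is black, 20 mm across and stands 38 mm clear above the dark lever arm (14 mm wide, top at 176 mm).
- pot: Cast-iron stuffing box under the bridge, fixed: a round pot 110 mm across and 60 mm high with two bolted ears, wall 17 mm, bore 76 mm across, open at the top, standing on the screw of a round dark jack. Origin at the centre of its underside, which lies 30 to 60 mm above the slab; its centre may be up to 12 mm off the probe's axis each way.
- pot_floor (a point): Centre of the flat floor of the bore, 10 mm above the pot's underside, 50 mm below its rim.
- lantern_ring: Bystander: loose bronze lantern ring, 92 mm across, 35 mm high, grooved outside. Origin at the centre of its underside.
- wear_ring: Bystander: loose cast-iron wear ring with rust spots, 132 mm across, 22 mm high. Origin at the centre of its underside.
- v_block: Bystander: loose polished steel V-block 90 x 60 x 50 mm. Origin at the centre of its underside.
- dial: Bystander: loose dial indicator lying on its back, case 58 mm across, 22 mm thick, stem along its own +x to 83 mm from the centre. Origin at the centre of the case's underside.

How it is judged:
By the outcome, as a careful person would: the job done as asked, in the order asked, and still so for the second after the job is handed in, with the robot touching nothing.
It also fails if it takes over 64 s, if anything falls off the work surface, if the arm or the gripper's body presses on something with over 40 N, if the wrist force passes 120 N, or if a joint passes its speed limit or range.

## Working session

There is one attempt and no reset: what is moved stays moved. The work goes in short steps, Python scripts to look and compute and a tool call to move; the robot and the scene stay as the last step left them, time stands still between calls to the robot, and variables do not carry over. Pictures are saved under pics/ and viewed, and the job is handed in when it is done.

Besides the shell and the picture viewer there is one more tool, called after "Call:" as name(argument=value, ...) on one line, values as JSON. carry_out: Moves the arm, as the interface text tells. Its arguments: {"type":"object","properties":{"moves":{"type":"array","items":{"type":"array"}},"grip":{"type":"number"}},"required":["moves"]}

```bash
mkdir -p pics; python3 - <<'E'
from bench import telemetry, viewer
import cv2
s=telemetry.read_state();print(s)
for n in("scene","side","wrist"):
    cv2.imwrite(f"pics/{n}0.png",viewer.get_image(n)[:,:,::-1]);print(n,viewer.camera_params(n))
E
```

```text
{'t': 0.0, 'joints': array([-6.37696850e+01,  1.80039697e+01, -2.75434121e+00,  6.93380234e+01,
       -1.61510177e-03,  9.00015535e+01]), 'qd': array([-0.04537956, -0.02879478,  0.00966882,  0.0688869 , -0.05259083,
        0.04554316]), 'tau': array([-7.40921987e-04, -5.39589393e+01,  3.39750588e+01,  1.91445061e-02,
       -1.78348373e-04, -5.08521396e-06]), 'position': array([ 264.90669563, -537.66627042,  199.9360383 ]), 'orientation': array([[ 8.97036606e-01,  4.41955582e-01, -7.68409917e-04],
       [ 4.41956249e-01, -8.97035360e-01,  1.49575320e-03],
       [-2.82343904e-05, -1.68134894e-03, -9.99998586e-01]]), 'ft_force': array([-0.63311362, -0.51866042,  0.85643084]), 'moment': array([-0.0041483 ,  0.00355398, -0.02529747]), 'grip_width': 85.44683343231479}
scene {'fx': 440.5273525750349, 'fy': 440.5273525750349, 'cx': 316.7618509994966, 'cy': 234.67358611407187, 'extrinsics': array([[-8.30355662e-01,  3.08751507e-01, -4.63877119e-01,
         1.12489666e+03],
       [ 5.57215448e-01,  4.66817948e-01, -6.86725526e-01,
         8.45512784e+02],
       [ 4.51862386e-03, -8.28
[... 367 characters left out ...]
1,  6.29279906e-01, -6.18592269e-01,
         8.03386774e+02],
       [ 9.85209883e-03, -6.97235200e-01, -7.16774729e-01,
         9.74904925e+02],
       [ 0.00000000e+00,  0.00000000e+00,  0.00000000e+00,
         1.00000000e+00]])}
wrist {'fx': 386.85399504339057, 'fy': 386.85399504339057, 'cx': 324.4351367198619, 'cy': 235.56888099021418, 'extrinsics': array([[ 4.42000574e-01, -8.65831434e-01, -2.34459847e-01,
         3.24501643e+02],
       [-8.97014315e-01, -4.26897146e-01, -1.14560658e-01,
        -5.09335956e+02],
       [-9.00021006e-04,  2.60949716e-01, -9.65351975e-01,
         3.73172999e+02],
       [ 0.00000000e+00,  0.00000000e+00,  0.00000000e+00,
         1.00000000e+00]])}
```

View pics/scene0.png

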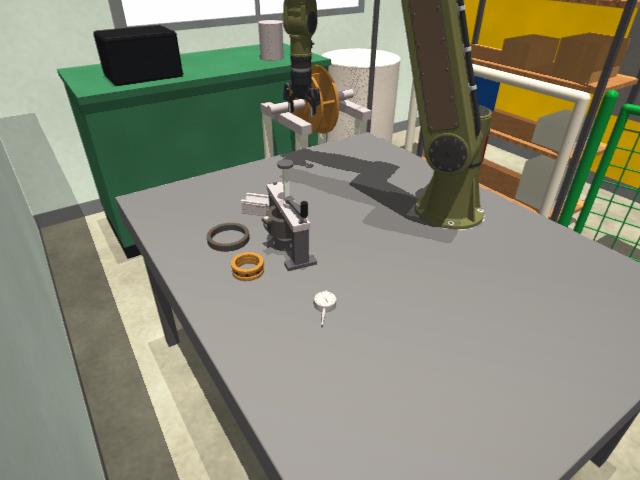

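View pics/side0.png

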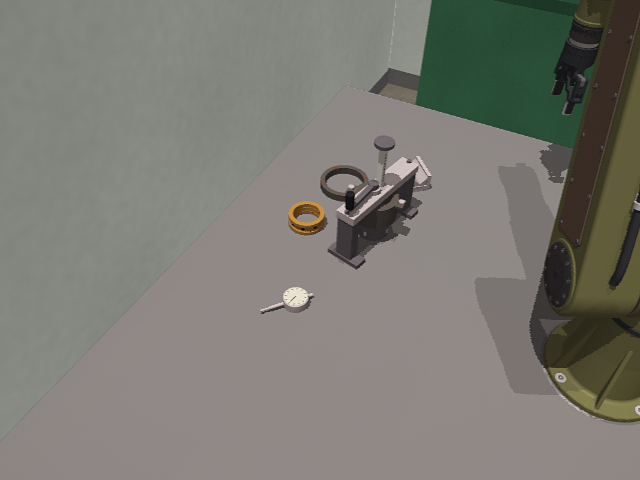

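View pics/wrist0.png

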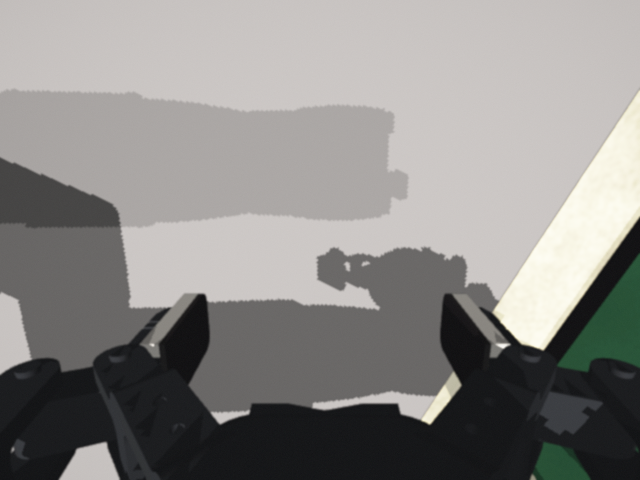

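```bash
python3 - <<'E'
import cv2
a=cv2.imread("pics/scene0.png")[140:290,200:350];b=cv2.imread("pics/side0.png")[120:280,300:450]
cv2.imwrite("pics/sc_z.png",cv2.resize(a,(600,600),interpolation=2));cv2.imwrite("pics/si_z.png",cv2.resize(b[:150],(600,600),interpolation=2))
E
```

```text
(no output)
```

View pics/sc_z.png

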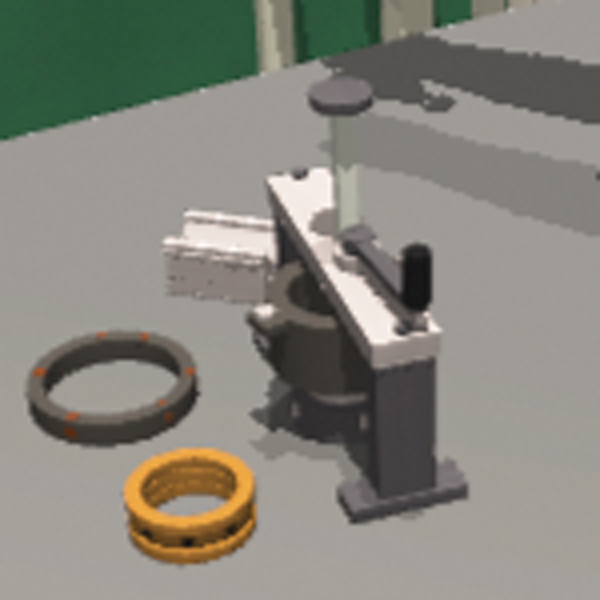

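View pics/si_z.png

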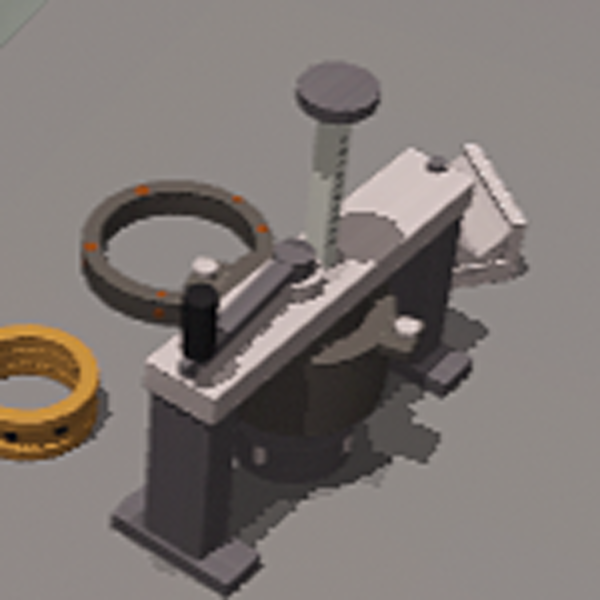

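```bash
cat > h.py <<'E'
import numpy as np
from bench import viewer
def ray(n,u,v,P=None):
    P=P or viewer.camera_params(n);T=P["extrinsics"]
    d=T[:3,:3]@[(u-P["cx"])/P["fx"],(v-P["cy"])/P["fy"],1];return T[:3,3],d
def onz(n,u,v,z,P=None):
    o,d=ray(n,u,v,P);return o+d*(z-o[2])/d[2]
def tri(*obs):
    A=np.zeros((3,3));b=np.zeros(3);R=[]
    for o in obs:
        c,d=ray(*o);d/=np.linalg.norm(d);M=np.eye(3)-np.outer(d,d);A+=M;b+=M@c;R.append((c,M))
    x=np.linalg.solve(A,b);return x,[np.linalg.norm(M@(x-c)) for c,M in R]
E
python3 - <<'E'
from h import *
np.set_printoptions(precision=1,suppress=True)
S=lambda x,y:(200+(x-1.5)/4,140+(y-1.5)/4)
D=lambda x,y:(300+(x-1.5)/4,120+(y-1.5)/4)
print("plate",tri(("scene",*S(340,91)),("side",*D(338,87))))
print("knob",tri(("scene",*S(418,248)),("side",*D(202,292))),onz("scene",*S(418,248),215),onz("side",*D(202,292),215))
for n,p in(("scene",S(266,181)),("scene",S(335,168)),("scene",S(373,363)),("scene",S(440,335)),("side",D(146,360)),("side",D(212,405)),("side",D(414,150)),("side",D(474,187))):
    print(n,onz(n,*p,150))
E
```

```text
plate (array([ 570. , -137.3,  276.1]), [np.float64(0.10193234755555626), np.float64(0.10193234755549879)])
knob (array([587.5, -11.1, 217.4]), [np.float64(0.8456960659838617), np.float64(0.8456960659836815)]) [585.7 -13.2 215. ] [589.1 -15.  215. ]
scene [ 567.9 -264.2  150. ]
scene [ 511.6 -253.7  150. ]
scene [632.4   3.2 150. ]
scene [576.5  -1.2 150. ]
side [621.2 -17.9 150. ]
side [573.4  -2.7 150. ]
side [ 562.4 -268.9  150. ]
side [ 516.6 -252.1  150. ]
```

Call:
carry_out(moves=[[[0, 0, 6], 0], [[3, 5, 12.9], 6], [[6, 10, 12.9], 12], [[9, 15, 12.9], 18], [[12, 20, 12.9], 24], [[15, 25, 12.9], 30], [[19, 31, 12.9], 38], [[23, 37, 12.9], 46], [[28, 45, 12.9], 55], [[32.2, 52.6, 12.9], 55]])

```text
t: 1.4
position: [548.2, -78.5, 329.6]
orientation: [[0.151, 0.988, -0.0], [0.988, -0.151, -0.0], [-0.0, -0.0, -1.0]]
ft_force: [1.6, -1.1, 0.3]
grip_width: 85.4
```

Call:
carry_out(moves=[[[0, 0, 0], 0], [[0, 0, 0], 0]])

```text
t: 1.65
position: [547.1, -80.4, 329.4]
orientation: [[0.152, 0.988, -0.001], [0.988, -0.152, -0.0], [-0.0, -0.001, -1.0]]
ft_force: [0.4, -0.7, -0.5]
grip_width: 85.6
```

```bash
python3 - <<'E'
from bench import telemetry, viewer
import cv2
from h import *
np.set_printoptions(precision=2,suppress=True)
P=viewer.camera_params("wrist");np.save("w1.npy",P,allow_pickle=True)
s=telemetry.read_state();print(s["t"],s["joints"],s["position"],s["orientation"],s["ft_force"])
cv2.imwrite("pics/w1.png",viewer.get_image("wrist")[:,:,::-1])
E
```

```text
1.65 [-8.34 11.87  5.93 84.11 -0.03 90.38] [547.11 -80.36 329.42] [[ 0.15  0.99 -0.  ]
 [ 0.99 -0.15 -0.  ]
 [-0.   -0.   -1.  ]] [ 0.41 -0.66 -0.5 ]
```

View pics/w1.png

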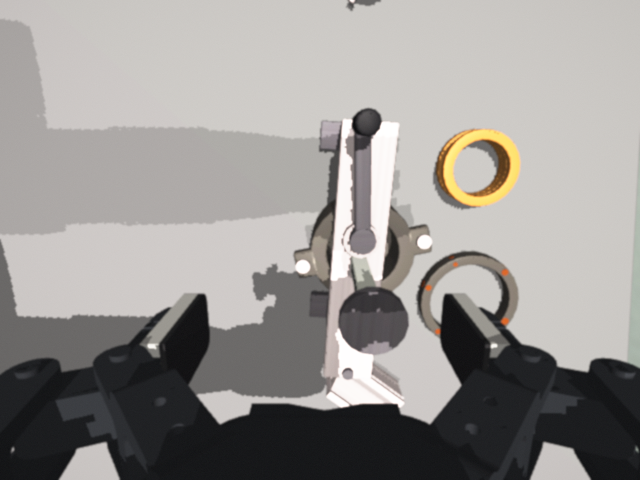

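```bash
python3 - <<'E'
from h import *
np.set_printoptions(precision=1,suppress=True)
P=np.load("w1.npy",allow_pickle=True).item()
print("cam",P["extrinsics"][:3,3])
p=onz("wrist",374,320.5,276,P);k=onz("wrist",367,121,215,P);h=onz("wrist",360.5,240,178,P)
print("plate",p,"knob",k,"hinge",h, np.linalg.norm((k-h)[:2]),np.linalg.norm((p-h)[:2]))
for a,b in((p,h),(h,k),(p,k)):print(np.degrees(np.arctan2(*(b-a)[:2][::-1])))
for uv in((344,121),(398,123),(382,281),(334,270)):print(onz("wrist",*uv,150,P))
E
```

```text
cam [557.9 -15.9 502.4]
plate [ 571.1 -137.2  276. ] knob [588.3 -13.6 215. ] hinge [ 574.4 -111.2  178. ] 98.56488844886118 26.20364804283807
82.87658004570144
81.87077476247562
82.08200708259776
[575.3 -10.1 150. ]
[621.8 -18.9 150. ]
[ 591.2 -163.8  150. ]
[ 546.6 -145.5  150. ]
```

Call:
carry_out(moves=[[[2, 3.4, 0], 0], [[4.1, 6.8, 0], 0.7], [[4.1, 6.8, -3], 0.7], [[4.1, 6.8, -7], 0.7], [[4.1, 6.8, -9], 0.7], [[4.1, 6.8, -9], 0.7], [[4.1, 6.8, -9], 0.7]], grip=-0.1)

```text
t: 2.58
position: [588.7, -13.5, 241.1]
orientation: [[0.142, 0.99, 0.001], [0.99, -0.142, -0.0], [0.0, 0.001, -1.0]]
ft_force: [-0.7, -0.3, -0.5]
grip_width: 38.3
```

```bash
python3 - <<'E'
from bench import telemetry, viewer
import cv2
cv2.imwrite("pics/w2.png",viewer.get_image("wrist")[:,:,::-1])
E
```

```text
(no output)
```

View pics/w2.png

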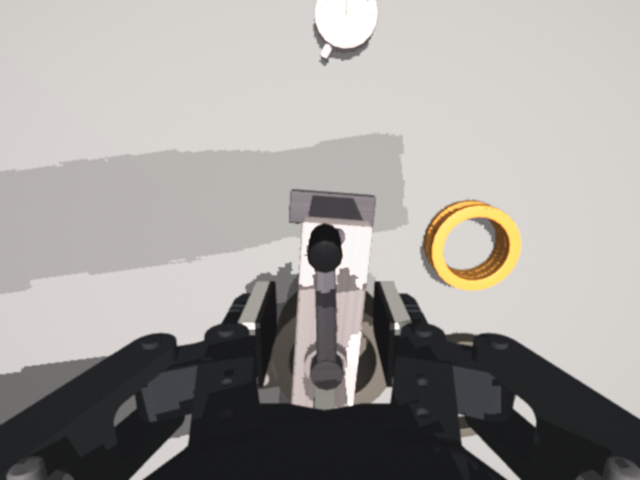

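```bash
python3 - <<'E'
from h import *
print(onz("wrist",325,254,215), viewer.camera_params("wrist")["extrinsics"][:3,3])
E
```

```text
[590.08996467 -12.23683346 215.        ] [598.66566985  51.28553609 414.42072665]
```

Call:
carry_out(moves=[[[0.1, 0.1, -2], 0], [[0.1, 0.1, -4], 0], [[0.1, 0.1, -5], 0], [[0.1, 0.1, -6], 0], [[0.1, 0.1, -6], 0]])

```text
t: 3.25
position: [589.2, -11.5, 179.6]
orientation: [[0.14, 0.99, -0.0], [0.99, -0.14, -0.0], [-0.0, -0.0, -1.0]]
ft_force: [0.4, -0.1, -0.4]
grip_width: 38.4
```

Call:
carry_out(moves=[[[0, 0, 0], 0], [[0, 0, 0], 0], [[0, 0, 0], 0]], grip=-0.4)

```text
t: 3.62
position: [589.7, -11.4, 180.2]
orientation: [[0.14, 0.99, 0.001], [0.99, -0.14, -0.0], [0.0, 0.001, -1.0]]
ft_force: [0.2, -0.2, 0.9]
grip_width: 25.6
```

```bash
python3 - <<'E'
import numpy as np
k=np.array([590,-12.]);a0=82
h=k-100*np.array([np.cos(np.radians(a0)),np.sin(np.radians(a0))])
print(h)
for d in range(0,90,8):
    a=np.radians(a0+d);print(d,((h+100*np.array([np.cos(a),np.sin(a)])-k)/10).round(2))
E
```

```text
[ 576.0826899  -111.02680687]
0 [0. 0.]
8 [-1.39  0.1 ]
16 [-2.78  0.  ]
24 [-4.15 -0.29]
32 [-5.46 -0.77]
40 [-6.69 -1.42]
48 [-7.82 -2.24]
56 [-8.82 -3.21]
64 [-9.68 -4.31]
72 [-10.38  -5.52]
80 [-10.9   -6.81]
88 [-11.24  -8.17]
```

Call:
carry_out(moves=[[[-0.7, 0.05, 0], 4], [[-1.4, 0.1, 0], 8], [[-2.1, 0.05, 0], 12], [[-2.8, 0, 0], 16], [[-4.15, -0.3, 0], 24], [[-5.45, -0.8, 0], 32], [[-6.7, -1.4, 0], 40], [[-7.8, -2.25, 0], 48], [[-7.8, -2.25, 0], 48]])

```text
t: 4.75
position: [511.0, -34.2, 180.1]
orientation: [[-0.64, 0.768, 0.0], [0.768, 0.64, -0.0], [-0.0, 0.0, -1.0]]
ft_force: [0.1, 0.1, 0.0]
grip_width: 25.7
```

Call:
carry_out(moves=[[[-1.0, -0.95, 0], 8], [[-1.85, -2.05, 0], 16], [[-2.55, -3.25, 0], 24], [[-3.1, -4.55, 0], 32], [[-3.4, -5.9, 0], 39], [[-3.4, -6.2, 0], 40], [[-3.4, -6.2, 0], 40]])

```text
t: 5.62
position: [477.5, -94.3, 179.8]
orientation: [[-0.984, 0.178, -0.0], [0.178, 0.984, 0.003], [0.001, 0.003, -1.0]]
ft_force: [-0.9, 6.0, 1.8]
grip_width: 25.2
```

```bash
python3 - <<'E'
from bench import telemetry, viewer
import cv2
cv2.imwrite("pics/w3.png",viewer.get_image("wrist")[:,:,::-1])
s=telemetry.read_state();print(s["ft_force"],s["joints"])
E
```

```text
[-1.51508701  4.96229458  1.88970609] [-11.29068672   6.44741148 -19.90542481  63.69977781   0.17364828
  -1.02121773]
```

View pics/w3.png

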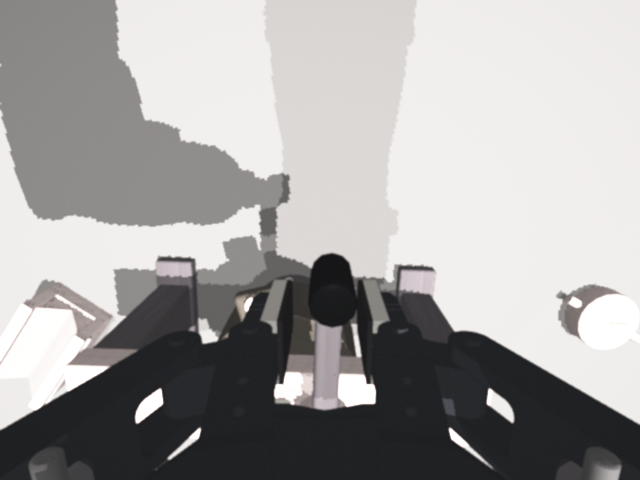

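Call:
carry_out(moves=[[[0, 0.3, 0], 0], [[0, 0.4, 0], 0], [[0, 0.4, 0], 0], [[0, 0.4, 4], 0], [[0, 0.4, 9], 0], [[0, 0.4, 13], 0], [[0, 0.4, 13], 0]], grip=-0.1)

```text
t: 6.55
position: [479.4, -92.4, 313.2]
orientation: [[-0.984, 0.176, 0.006], [0.176, 0.984, -0.001], [-0.006, -0.0, -1.0]]
ft_force: [0.6, -0.8, -1.1]
grip_width: 38.3
```

Call:
carry_out(moves=[[[3, -1.5, 0], 0], [[6, -3, 0], 0], [[9.3, -4.5, 0], 0], [[9.3, -4.5, 0], 0], [[9.3, -4.5, 0], 0]], grip=-1)

```text
t: 7.18
position: [569.6, -136.7, 308.8]
orientation: [[-0.985, 0.175, -0.002], [0.175, 0.985, 0.001], [0.002, 0.0, -1.0]]
ft_force: [0.4, -0.2, 0.0]
grip_width: -0.2
```

```bash
python3 - <<'E'
from bench import telemetry, viewer
import cv2
for n in("scene","side"):
    im=viewer.get_image(n)[:,:,::-1]
    c=im[140:290,200:350] if n=="scene" else im[120:270,300:450]
    cv2.imwrite(f"pics/{n}4.png",cv2.resize(c,(600,600),interpolation=2))
E
```

```text
(no output)
```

View pics/side4.png

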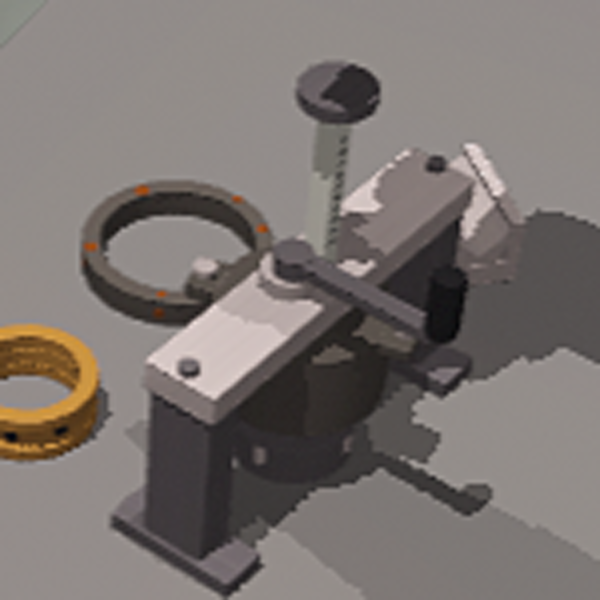

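View pics/scene4.png

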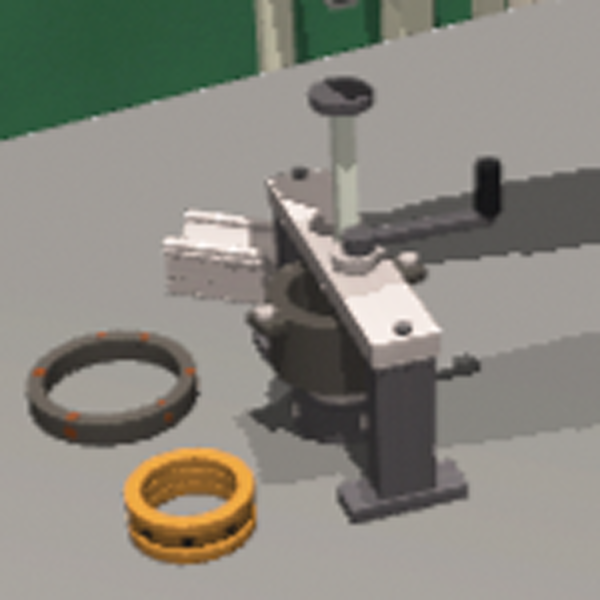

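```bash
python3 - <<'E'
from bench import telemetry, viewer
import cv2
cv2.imwrite(f"pics/side5.png",viewer.get_image("side")[:,:,::-1])
cv2.imwrite(f"pics/w5.png",viewer.get_image("wrist")[:,:,::-1])
E
```

```text
(no output)
```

View pics/side5.png

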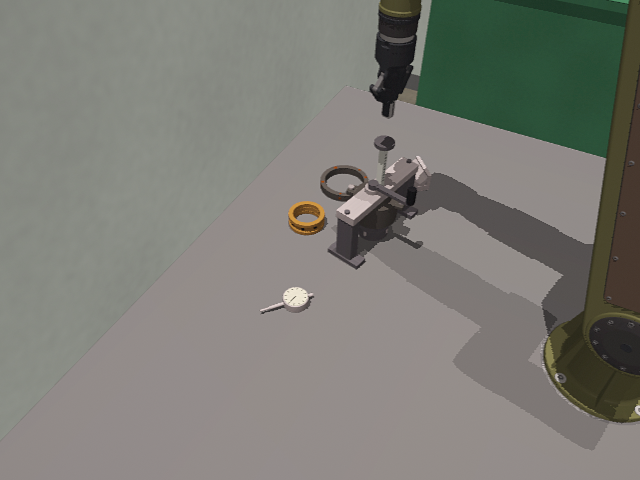

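View pics/w5.png

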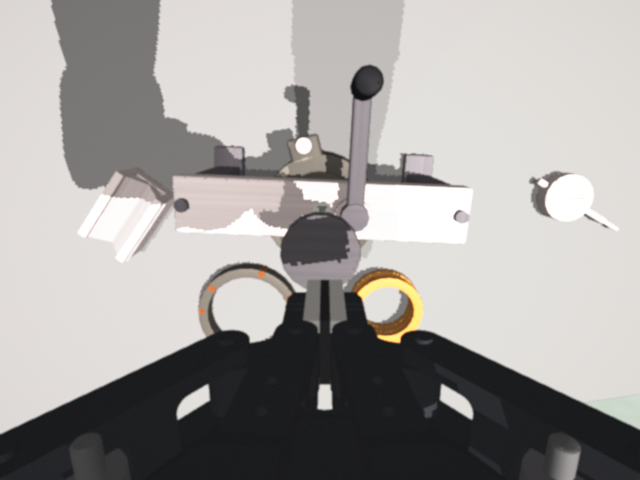

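Call:
carry_out(moves=[[[0, 0, -1.5], 0], [[0, 0, -2.8], 0], [[0, 0, -3.4], 0], [[0, 0, -4], 0], [[0, 0, -4.5], 0], [[0, 0, -5], 0], [[0, 0, -5.5], 0], [[0, 0, -6], 0]])

```text
t: 8.38
position: [570.5, -136.9, 249.5]
orientation: [[-0.985, 0.175, 0.0], [0.175, 0.985, -0.0], [-0.0, -0.0, -1.0]]
ft_force: [-0.1, 0.2, 0.7]
grip_width: 0.2
```

Call:
carry_out(moves=[[[0, 0, -0.5], 0], [[0, 0, -1], 0], [[0, 0, -1.5], 0], [[0, 0, -1.8], 0], [[0, 0, -1.8], 0]])

```text
t: 9.0
position: [570.3, -136.9, 231.4]
orientation: [[-0.985, 0.175, -0.0], [0.175, 0.985, 0.0], [0.0, 0.0, -1.0]]
ft_force: [-0.4, 0.9, -0.5]
grip_width: -0.4
```

```bash
python3 - <<'E'
from bench import telemetry, viewer
import cv2
a=viewer.get_image("side")[90:240,300:450,::-1]
b=viewer.get_image("scene")[130:280,200:350,::-1]
cv2.imwrite("pics/s6.png",cv2.hconcat([cv2.resize(a,(400,400),interpolation=2),cv2.resize(b,(400,400),interpolation=2)]))
E
```

```text
(no output)
```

View pics/s6.png

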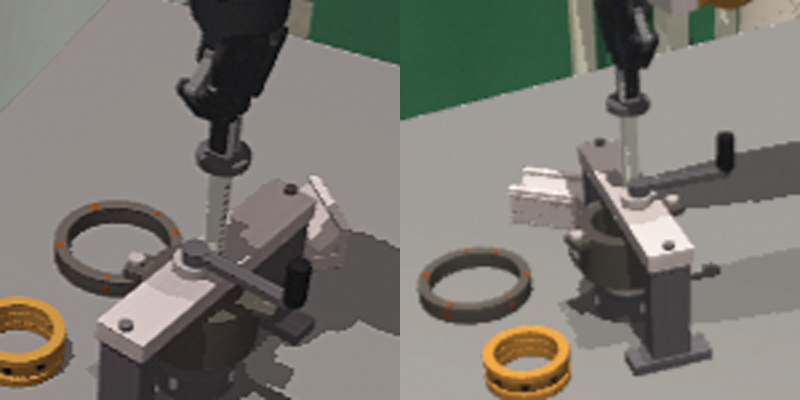

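The plate (at about (222,155) in the left crop) has come down with the fingertips on it. I'm continuing in small steps, watching the force.

Call:
carry_out(moves=[[[0, 0, -0.2], 0], [[0, 0, -0.4], 0], [[0, 0, -0.6], 0]])

```text
t: 9.48
position: [570.4, -136.9, 225.8]
orientation: [[-0.985, 0.175, 0.0], [0.175, 0.985, -0.0], [-0.0, -0.0, -1.0]]
ft_force: [-1.1, 0.4, 2.4]
grip_width: 0.2
```

Call:
carry_out(moves=[[[0, 0, -0.15], 0], [[0, 0, -0.3], 0]])

```text
t: 9.72
position: [570.5, -136.9, 222.7]
orientation: [[-0.985, 0.175, 0.0], [0.175, 0.985, -0.0], [-0.0, -0.0, -1.0]]
ft_force: [-0.9, -0.3, 3.4]
grip_width: -0.3
```

Call:
carry_out(moves=[[[0, 0, -0.15], 0], [[0, 0, -0.3], 0]])

```text
t: 9.98
position: [570.5, -136.9, 219.7]
orientation: [[-0.985, 0.175, 0.0], [0.175, 0.985, -0.0], [-0.0, -0.0, -1.0]]
ft_force: [-0.3, 0.9, 2.7]
grip_width: 0.3
```

Call:
carry_out(moves=[[[0, 0, -0.15], 0], [[0, 0, -0.3], 0]])

```text
t: 10.22
position: [570.4, -136.9, 216.7]
orientation: [[-0.985, 0.175, 0.0], [0.175, 0.985, -0.0], [-0.0, -0.0, -1.0]]
ft_force: [-0.8, -0.2, 2.0]
grip_width: 0.1
```

Call:
carry_out(moves=[[[0, 0, -0.1], 0], [[0, 0, -0.2], 0]])

```text
t: 10.48
position: [570.5, -136.9, 214.8]
orientation: [[-0.985, 0.175, 0.0], [0.175, 0.985, -0.0], [-0.0, -0.0, -1.0]]
ft_force: [-1.7, 0.0, 2.4]
grip_width: -0.4
```

Call:
carry_out(moves=[[[0, 0, -0.1], 0], [[0, 0, -0.2], 0]])

```text
t: 10.72
position: [570.5, -137.0, 212.8]
orientation: [[-0.985, 0.175, 0.0], [0.175, 0.985, -0.0], [-0.0, -0.0, -1.0]]
ft_force: [-1.3, 0.1, 1.8]
grip_width: -0.2
```

Call:
carry_out(moves=[[[0, 0, -0.1], 0], [[0, 0, -0.2], 0]])

```text
t: 10.98
position: [570.5, -136.9, 210.8]
orientation: [[-0.985, 0.175, 0.0], [0.175, 0.985, -0.0], [-0.0, 0.0, -1.0]]
ft_force: [-0.3, 0.7, 2.8]
grip_width: -0.3
```

Call:
carry_out(moves=[[[0, 0, -0.1], 0], [[0, 0, -0.2], 0]])

```text
t: 11.22
position: [570.4, -136.9, 208.8]
orientation: [[-0.985, 0.175, 0.0], [0.175, 0.985, 0.0], [-0.0, 0.0, -1.0]]
ft_force: [-0.5, -0.2, 3.7]
grip_width: -0.1
```

Call:
carry_out(moves=[[[0, 0, -0.1], 0], [[0, 0, -0.2], 0]])

```text
t: 11.48
position: [570.4, -136.9, 206.7]
orientation: [[-0.985, 0.175, 0.0], [0.175, 0.985, -0.0], [-0.0, -0.0, -1.0]]
ft_force: [0.8, 0.2, 3.1]
grip_width: 0.2
```

Call:
carry_out(moves=[[[0, 0, -0.1], 0], [[0, 0, -0.2], 0]])

```text
t: 11.72
position: [570.4, -136.9, 204.7]
orientation: [[-0.985, 0.175, 0.0], [0.175, 0.985, -0.0], [-0.0, -0.0, -1.0]]
ft_force: [0.2, -0.3, 2.4]
grip_width: 0.1
```

Call:
carry_out(moves=[[[0, 0, -0.1], 0], [[0, 0, -0.2], 0]])

```text
t: 11.98
position: [570.4, -136.9, 202.7]
orientation: [[-0.985, 0.175, 0.0], [0.175, 0.985, -0.0], [-0.0, -0.0, -1.0]]
ft_force: [0.1, -0.3, 3.1]
grip_width: -0.2
```

Call:
carry_out(moves=[[[0, 0, -0.1], 0], [[0, 0, -0.2], 0]])

```text
t: 12.22
position: [570.5, -136.9, 200.7]
orientation: [[-0.985, 0.175, 0.0], [0.175, 0.985, -0.0], [-0.0, -0.0, -1.0]]
ft_force: [-0.1, -0.2, 1.8]
grip_width: -0.2
```

Call:
carry_out(moves=[[[0, 0, -0.1], 0], [[0, 0, -0.2], 0]])

```text
t: 12.48
position: [570.4, -136.9, 198.8]
orientation: [[-0.985, 0.175, 0.0], [0.175, 0.985, -0.0], [-0.0, -0.0, -1.0]]
ft_force: [-0.2, 0.4, 2.9]
grip_width: -0.3
```

Call:
carry_out(moves=[[[0, 0, -0.1], 0], [[0, 0, -0.15], 0]])

```text
t: 12.72
position: [570.5, -136.9, 197.2]
orientation: [[-0.985, 0.175, 0.0], [0.175, 0.985, -0.0], [-0.0, -0.0, -1.0]]
ft_force: [0.6, 1.0, 1.7]
grip_width: -0.1
```

Call:
carry_out(moves=[[[0, 0, -0.1], 0], [[0, 0, -0.15], 0]])

```text
t: 12.98
position: [570.4, -136.9, 195.7]
orientation: [[-0.985, 0.175, 0.0], [0.175, 0.985, 0.0], [-0.0, 0.0, -1.0]]
ft_force: [-0.4, 0.2, 2.2]
grip_width: -0.1
```

```bash
python3 - <<'E'
from bench import telemetry, viewer
import cv2
a=viewer.get_image("side")[90:240,300:450,::-1]
b=viewer.get_image("scene")[130:280,200:350,::-1]
cv2.imwrite("pics/s7a.png",cv2.resize(a,(600,600),interpolation=2))
cv2.imwrite("pics/s7b.png",cv2.resize(b,(600,600),interpolation=2))
E
```

```text
(no output)
```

View pics/s7a.png

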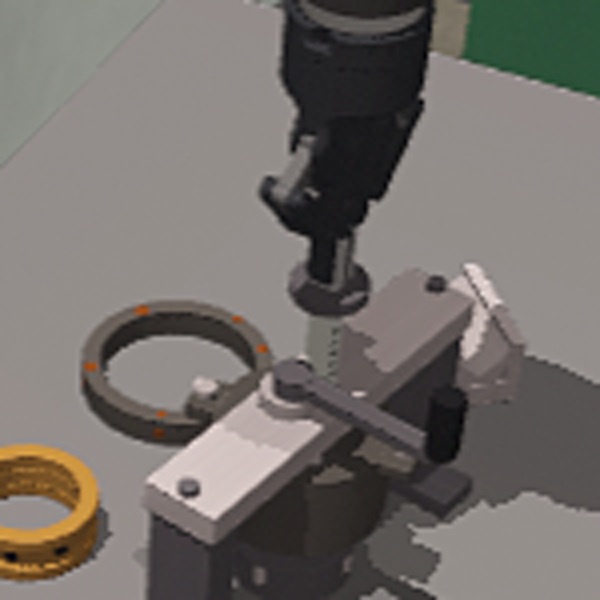

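View pics/s7b.png

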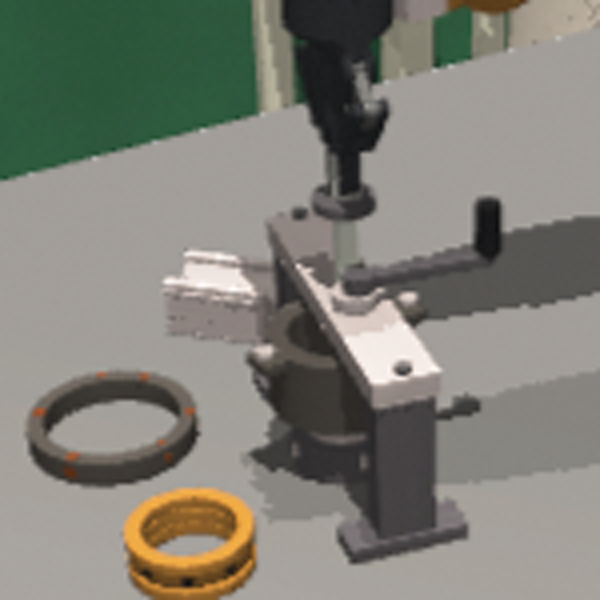

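Call:
carry_out(moves=[[[0, 0, -0.1], 0], [[0, 0, -0.1], 0]])

```text
t: 13.32
position: [570.4, -136.9, 194.7]
orientation: [[-0.985, 0.175, -0.0], [0.175, 0.985, 0.0], [0.0, -0.0, -1.0]]
ft_force: [0.8, -0.2, 1.8]
grip_width: -0.1
```

Call:
carry_out(moves=[[[0, 0, -0.1], 0], [[0, 0, -0.1], 0]])

```text
t: 13.58
position: [570.4, -136.9, 193.7]
orientation: [[-0.985, 0.175, -0.0], [0.175, 0.985, -0.0], [0.0, -0.0, -1.0]]
ft_force: [0.5, 0.8, 1.1]
grip_width: -0.4
```

```bash
python3 - <<'E'
from h import *
print(tri(("scene",200+342.5/4,130+195/4),("side",300+328/4,90+284/4)))
# pot rim: scene ear bolts etc
E
```

```text
(array([ 569.18156037, -136.10863292,  225.1969873 ]), [np.float64(0.564145033327374), np.float64(0.5641450333272651)])
```

```bash
python3 - <<'E'
from h import *
from bench import telemetry
import cv2
s=telemetry.read_state();print(s["position"],s["joints"],s["ft_force"],s["tau"])
for n in("scene","side","wrist"):
    P=viewer.camera_params(n);T=np.linalg.inv(P["extrinsics"])
    for z in(193.7,225,276):
        c=T@[570.5,-137,z,1];print(n,z,P["fx"]*c[0]/c[2]+P["cx"],P["fy"]*c[1]/c[2]+P["cy"])
cv2.imwrite("pics/w8.png",viewer.get_image("wrist")[:,:,::-1])
a=viewer.get_image("side")[90:240,300:450,::-1]
cv2.imwrite("pics/s8.png",cv2.resize(a,(600,600),interpolation=2))
E
```

```text
[ 570.4413035  -136.90434713  193.67977462] [-1.34947629e+01  1.66756983e+01 -5.37215574e+00  6.79530532e+01
 -1.33372345e-03 -3.42642442e+00] [0.48750412 0.77591459 1.10229458] [-2.97831546e-02 -5.15032053e+01  3.29121101e+01  2.20288988e-01
 -1.59559795e-02  2.18052827e-05]
scene 193.7 285.55025092199674 188.76649879035295
scene 225 285.16284447655204 178.98564959322576
scene 276 284.5078129329533 162.4480704624844
side 193.7 380.3556080962293 171.51855280680405
side 225 381.6386973514035 160.42658617716128
side 276 383.833038240213 141.45709062992427
wrist 193.7 325.10332748074137 273.35816782307967
wrist 225 325.12767209444206 301.1362085795332
wrist 276 325.19755352764196 380.87332511000415
```

View pics/w8.png

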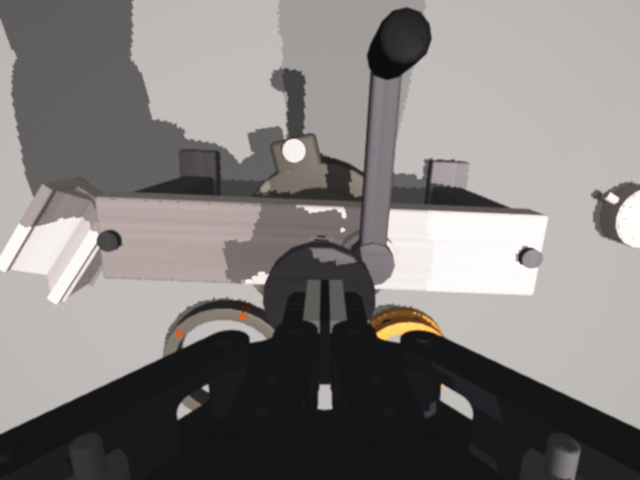

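View pics/s8.png

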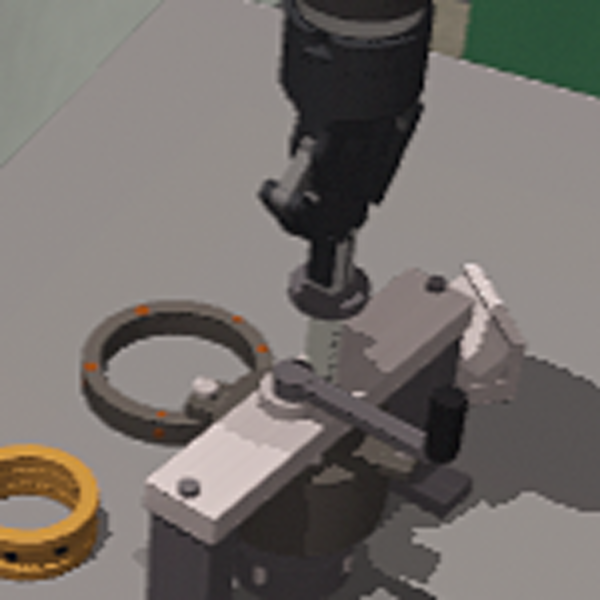

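Call:
carry_out(moves=[[[0, 0, -0.1], 0], [[0, 0, -0.2], 0]])

```text
t: 13.92
position: [570.4, -136.9, 191.8]
orientation: [[-0.985, 0.175, 0.0], [0.175, 0.985, -0.0], [-0.0, -0.0, -1.0]]
ft_force: [0.2, -0.1, 3.2]
grip_width: 0.1
```

Call:
carry_out(moves=[[[0, 0, -0.1], 0], [[0, 0, -0.2], 0]])

```text
t: 14.18
position: [570.5, -136.9, 190.5]
orientation: [[-0.985, 0.175, 0.001], [0.175, 0.985, -0.0], [-0.001, -0.0, -1.0]]
ft_force: [-2.7, 0.5, 11.9]
grip_width: 0.2
```

Call:
carry_out(moves=[[[0, 0, -0.1], 0], [[0, 0, -0.2], 0]])

```text
t: 14.42
position: [570.7, -137.0, 190.5]
orientation: [[-0.985, 0.175, 0.002], [0.175, 0.985, -0.001], [-0.002, -0.0, -1.0]]
ft_force: [-6.9, 2.7, 22.5]
grip_width: -0.2
```

```bash
python3 - <<'E'
from bench import viewer
import cv2
a=viewer.get_image("side")[90:240,300:450,::-1]
b=viewer.get_image("scene")[130:280,200:350,::-1]
cv2.imwrite("pics/s9a.png",cv2.resize(a[40:115,50:125],(600,600),interpolation=2))
cv2.imwrite("pics/s9b.png",cv2.resize(b[10:85,50:125],(600,600),interpolation=2))
E
```

```text
(no output)
```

View pics/s9a.png

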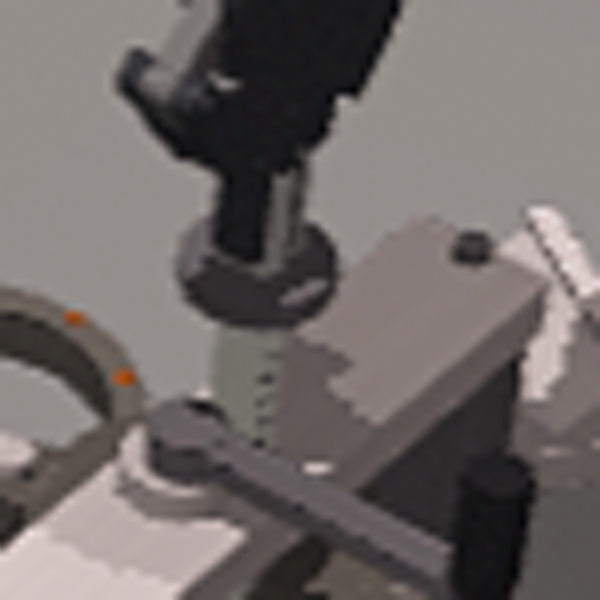

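View pics/s9b.png

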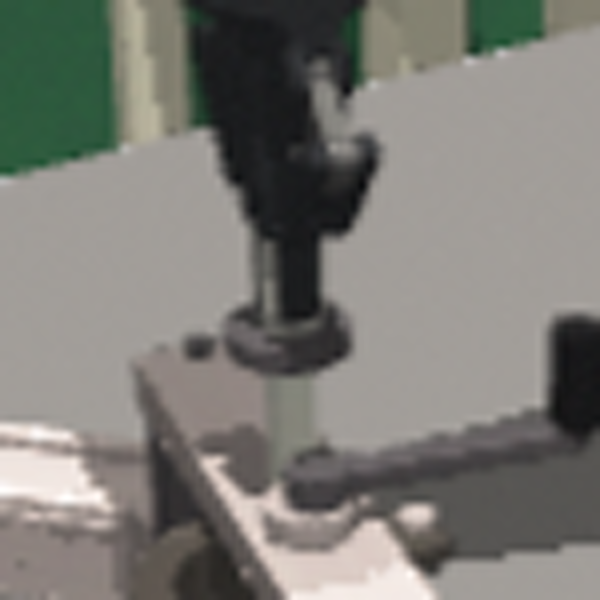

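Call:
carry_out(moves=[[[0, 0, 0.3], 0], [[0, 0, 1.5], 0], [[0, 0, 4], 0], [[0, 0, 8], 0], [[0, 0, 8], 0], [[0, 0, 8], 0]])

```text
t: 15.28
position: [570.3, -136.9, 267.5]
orientation: [[-0.985, 0.175, -0.0], [0.175, 0.985, 0.0], [0.0, -0.0, -1.0]]
ft_force: [1.0, -0.2, -0.1]
grip_width: -0.1
```

```bash
python3 - <<'E'
from bench import viewer
from h import *
import cv2
np.set_printoptions(precision=1,suppress=True)
S=lambda x,y:(200+(x-1.5)/4,140+(y-1.5)/4)
D=lambda x,y:(300+(x-1.5)/4,120+(y-1.5)/4)
print(tri(("scene",*S(410,262)),("side",*D(408,326))));print(tri(("scene",*S(262,315)),("side",*D(205,266))))
a=viewer.get_image("side")[:,:,::-1];b=viewer.get_image("scene")[:,:,::-1]
cv2.imwrite("pics/s10a.png",cv2.resize(a[120:220,330:430],(600,600),interpolation=2))
cv2.imwrite("pics/s10b.png",cv2.resize(b[140:240,250:350],(600,600),interpolation=2))
cv2.imwrite("pics/w10.png",viewer.get_image("wrist")[:,:,::-1])
E
```

```text
(array([ 512.5, -143.9,  120.1]), [np.float64(2.638656431282236), np.float64(2.6386564312822394)])
(array([ 641.7, -139.5,  118.1]), [np.float64(1.580903783384776), np.float64(1.5809037833848014)])
```

View pics/s10a.png

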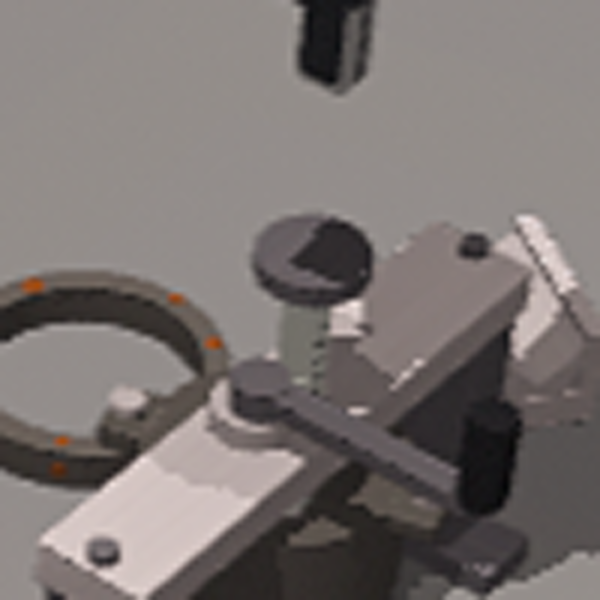

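View pics/s10b.png

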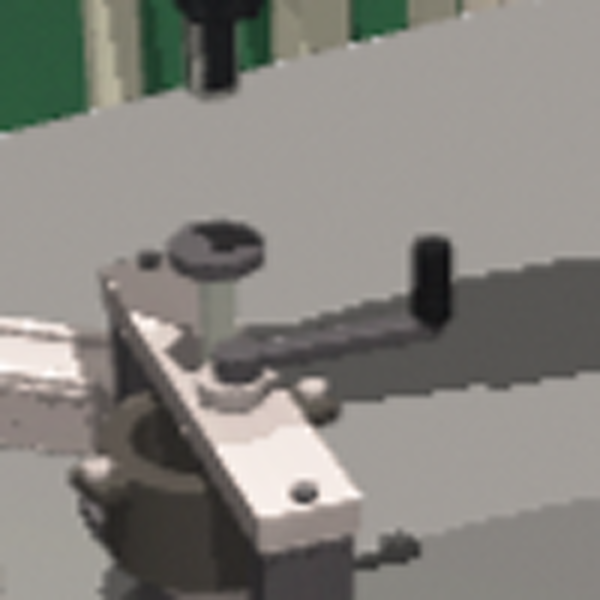

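View pics/w10.png

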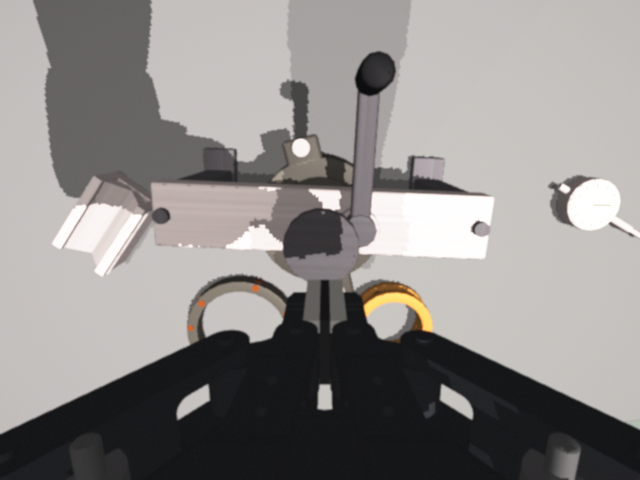

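Call:
carry_out(moves=[[[-3, 1.5, 0], 0], [[-6, 3, 0], 0], [[-9.3, 4.6, 0], 0], [[-9.3, 4.6, 0], 0], [[-9.3, 4.6, -2], 0], [[-9.3, 4.6, -3.5], 0], [[-9.3, 4.6, -3.5], 0], [[-9.3, 4.6, -3.5], 0]], grip=-0.1)

```text
t: 16.42
position: [477.7, -91.1, 232.9]
orientation: [[-0.985, 0.175, -0.0], [0.175, 0.985, -0.0], [0.0, -0.0, -1.0]]
ft_force: [-0.0, -0.1, 0.7]
grip_width: 38.6
```

```bash
python3 - <<'E'
from bench import viewer
from h import *
import cv2
cv2.imwrite("pics/w11.png",viewer.get_image("wrist")[:,:,::-1])
a=viewer.get_image("side")[:,:,::-1]
cv2.imwrite("pics/s11a.png",cv2.resize(a[110:230,340:460],(600,600),interpolation=2))
E
```

```text
(no output)
```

View pics/w11.png

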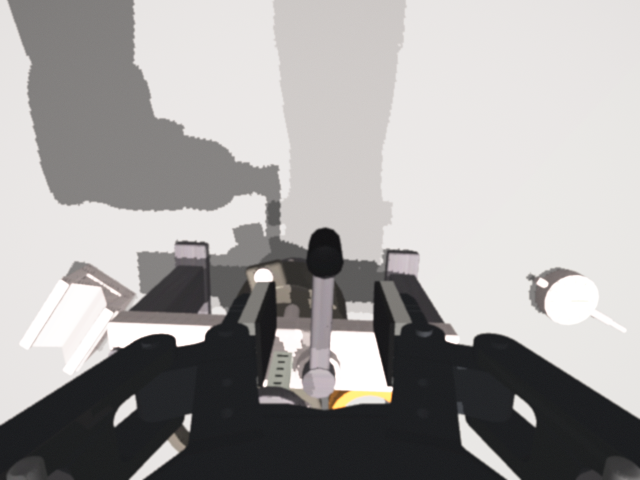

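View pics/s11a.png

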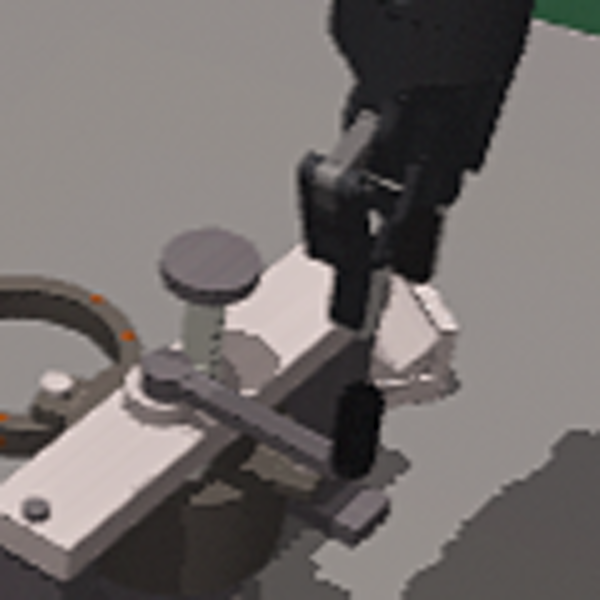

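Call:
carry_out(moves=[[[0, 0, -3], 0], [[0, 0, -5], 0], [[0, 0, -6], 0], [[0, 0, -6.8], 0], [[0, 0, -6.8], 0]])

```text
t: 17.15
position: [477.5, -90.9, 164.8]
orientation: [[-0.985, 0.175, -0.0], [0.175, 0.985, 0.0], [0.0, 0.0, -1.0]]
ft_force: [-0.2, -0.7, 0.3]
grip_width: 38.5
```

Call:
carry_out(moves=[[[0, 0, 0], 0], [[0, 0, 0], 0], [[0, 0, 0], 0]], grip=-0.4)

```text
t: 17.52
position: [477.7, -91.0, 165.1]
orientation: [[-0.985, 0.175, 0.001], [0.175, 0.985, -0.0], [-0.001, 0.0, -1.0]]
ft_force: [-0.4, -0.5, 1.7]
grip_width: 25.8
```

```bash
python3 - <<'E'
from bench import viewer
from h import *
import cv2
a=viewer.get_image("side")[:,:,::-1]
cv2.imwrite("pics/s12a.png",cv2.resize(a[110:230,340:460],(600,600),interpolation=2))
k=np.array([477.7,-91.1]);h=np.array([576,-111.])
r=np.linalg.norm(k-h);a0=np.degrees(np.arctan2(*(k-h)[::-1]));print(r,a0)
for d in range(0,97,8):
    a=np.radians(a0-d);print(d,((h+100*np.array([np.cos(a),np.sin(a)])-k)/10).round(2))
E
```

```text
100.29406762117091 168.55562323730854
0 [ 0.03 -0.01]
8 [0.4  1.34]
16 [0.96 2.62]
24 [1.68 3.81]
32 [2.57 4.89]
40 [3.6  5.83]
48 [4.75 6.62]
56 [5.99 7.25]
64 [7.32 7.69]
72 [8.69 7.94]
80 [10.08  8.01]
88 [11.47  7.87]
96 [12.83  7.55]
```

View pics/s12a.png

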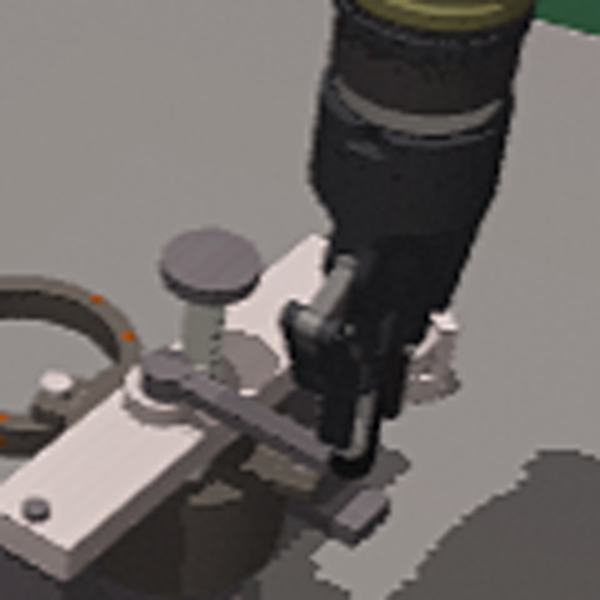

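Call:
carry_out(moves=[[[0.2, 0.65, 0], -4], [[0.4, 1.35, 0], -8], [[0.95, 2.6, 0], -16], [[1.7, 3.8, 0], -24], [[2.55, 4.9, 0], -32], [[3.6, 5.85, 0], -40], [[4.75, 6.6, 0], -48], [[6.0, 7.25, 0], -56], [[6.0, 7.25, 0], -56]])

```text
t: 18.7
position: [538.0, -18.1, 164.7]
orientation: [[-0.408, 0.913, 0.0], [0.913, 0.408, 0.0], [-0.0, 0.0, -1.0]]
ft_force: [-0.4, -0.0, 0.2]
grip_width: 25.0
```

Call:
carry_out(moves=[[[0.65, 0.25, 0], -4], [[1.3, 0.45, 0], -8], [[2.0, 0.6, 0], -12], [[2.7, 0.7, 0], -16], [[3.4, 0.75, 0], -20], [[4.1, 0.75, 0], -24], [[4.8, 0.7, 0], -28], [[5.3, 0.65, 0], -30], [[5.3, 0.65, 0], -30]])

```text
t: 19.82
position: [590.4, -12.2, 164.8]
orientation: [[0.104, 0.995, -0.0], [0.995, -0.104, -0.0], [-0.0, -0.0, -1.0]]
ft_force: [-0.3, 0.6, 0.4]
grip_width: 25.7
```

Call:
carry_out(moves=[[[0.2, -0.02, 0], -1], [[0.4, -0.05, 0], -2], [[0.4, -0.05, 0], -2]])

```text
t: 20.2
position: [593.8, -12.5, 164.7]
orientation: [[0.14, 0.99, -0.001], [0.99, -0.14, -0.0], [-0.0, -0.001, -1.0]]
ft_force: [-3.3, -1.3, 1.8]
grip_width: 25.6
```

Call:
carry_out(moves=[[[0.15, -0.02, 0], 0], [[0.3, -0.05, 0], 0], [[0.3, -0.05, 0], 0]])

```text
t: 20.58
position: [594.1, -12.5, 164.5]
orientation: [[0.14, 0.99, -0.006], [0.99, -0.14, 0.001], [-0.0, -0.006, -1.0]]
ft_force: [-11.5, 0.3, 7.1]
grip_width: 25.3
```

Call:
carry_out(moves=[[[0.2, -0.03, 0], 0], [[0.2, -0.03, 0], 0]])

```text
t: 20.82
position: [594.2, -12.5, 164.3]
orientation: [[0.14, 0.99, -0.009], [0.99, -0.14, 0.001], [0.0, -0.009, -1.0]]
ft_force: [-16.8, 2.2, 10.0]
grip_width: 25.5
```

Call:
carry_out(moves=[[[-0.4, 0.05, 0], 0], [[-0.75, 0.1, 0], 0], [[-0.75, 0.1, 0], 0], [[-0.75, 0.1, 0], 0], [[-0.75, 0.1, 3], 0], [[-0.75, 0.1, 8], 0], [[-0.75, 0.1, 13], 0], [[-0.75, 5, 13], 0], [[-0.75, 10, 13], 0], [[-0.75, 10, 13], 0]], grip=-0.1)

```text
t: 22.08
position: [592.1, 89.8, 294.7]
orientation: [[0.136, 0.991, 0.0], [0.991, -0.136, 0.001], [0.001, 0.0, -1.0]]
ft_force: [0.4, -0.6, -0.5]
grip_width: 38.5
```

```bash
python3 - <<'E'
from bench import viewer,telemetry
from h import *
import cv2
np.set_printoptions(precision=1,suppress=True)
a=viewer.get_image("side")[:,:,::-1];b=viewer.get_image("scene")[:,:,::-1]
cv2.imwrite("pics/s13a.png",cv2.resize(a[120:270,300:450],(600,600),interpolation=2))
cv2.imwrite("pics/s13b.png",cv2.resize(b[140:290,200:350],(600,600),interpolation=2))
np.save("w13.npy",viewer.camera_params("wrist"),allow_pickle=True)
cv2.imwrite("pics/w13.png",viewer.get_image("wrist")[:,:,::-1])
E
```

```text
(no output)
```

View pics/s13a.png

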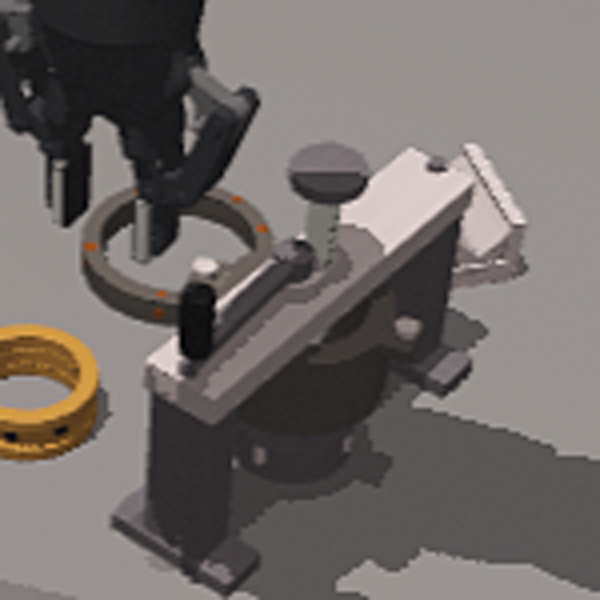

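View pics/s13b.png

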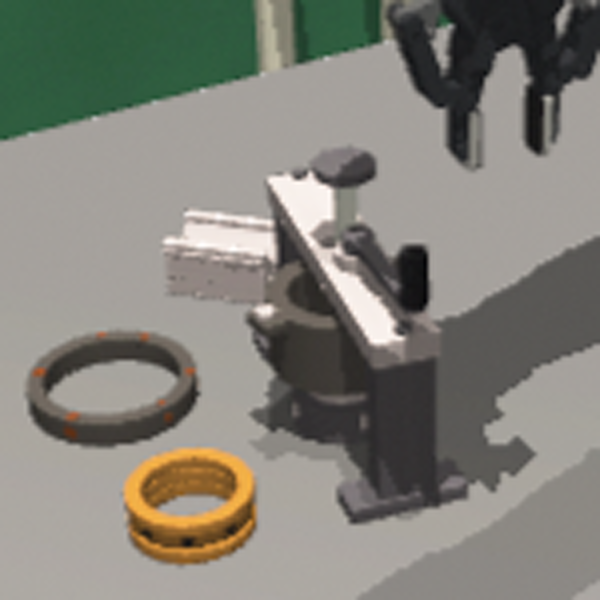

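View pics/w13.png

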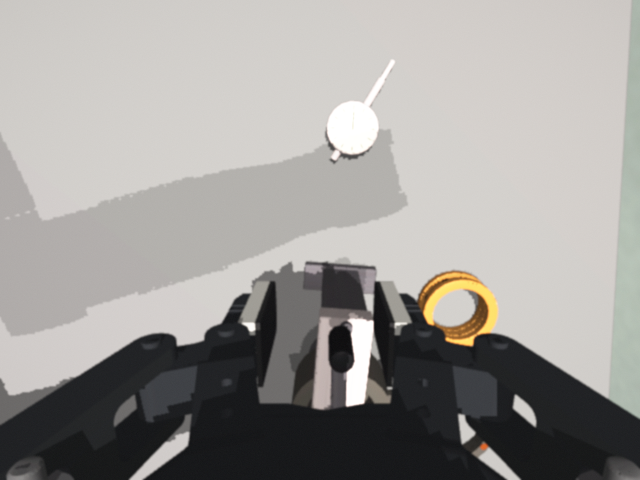

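```bash
python3 - <<'E'
from bench import order,telemetry
from h import *
print(tri(("scene",285.6,180.9),("side",381.7,162.2)))
s=telemetry.read_state();print(s["t"],s["ft_force"],abs(s["qd"]).max())
print(order.finish_job())
E
```

```text
(array([ 569.81236326, -136.79093046,  219.55656671]), [np.float64(0.7262803305127412), np.float64(0.7262803305128298)])
22.225 [ 0.88031314 -0.06456812  0.20728285] 0.9515355232266638
the job is handed in; nothing more can be done
None
```

The probe bar is down on the floor of the bore and clamped there. I handed the job in at about 22 s with the gripper well clear of everything.

- **Freeing the bar:** I swung the lever to its free stop with the fingers held loosely around the knob. The stop showed as about 6 N, and the pictures show the lever square to the bridge.
- **Pressing the bar:** It went down against about 2–3 N until the resistance rose sharply. The last 2 mm step took the force to about 22 N, more than I had aimed for, with no further travel. I then lifted off.
- **Clamping:** I swung the lever back until about 17 N no longer moved it. The pictures show the knob at, or about 1–2 mm past, where it started.

**Last checks:**
- The press plate's top is about 220 mm high, within the 195–225 mm expected, and did not move visibly when the lever was clamped.
- The foot itself cannot be seen. The pot's ear bolts, at about 119 mm, roughly fit a bore floor at about 65 mm, as the plate height implies.
- The other parts I could see lie where they were.

**Disagreement:** the cameras show the shut fingertips about 28 mm above the reported TCP, so the first grip covered only the top of the knob. I lowered the gripper for the return swing.

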